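# Lock the support stud of a bowl-riveting jig

### The job

Lay the blue-gripped wide-jaw spanner on the green jig so that its jaw straddles the stud's dark head and its handle lies in the yellow-cheeked rest: it now holds the stud still. Then swing the brass locknut's lever clockwise (seen from above) by its red knob until it is tight, with the lever over the white mark, and leave the spanner in place. The stud must keep its setting, and the orange spanner, the bowl and the basket must stay where they are.

Things in the scene. Friction and masses are not known exactly. Their poses are not given: they have to be found in the camera images.
- stand: Green fixed jig: plate 130 x 350 x 14 mm. Origin on the stud's upright axis at bench level, z up. Spanner laid home: its origin at (0, -95, 55) mm here, its x (jaw) along the stand's +y, handle in the rest. Brass locknut at 34 to 49 mm height, above it the stud's flange (radius 34, top at 55 mm) that carries the jaw. White line on the plate, 20 degrees from +x towards +y: lever's place when tight.
- head (a point): Centre of the top (93 mm above the bench) of the stud's dark head: a bar 64 mm long, along the stand's y at stud angle 0; 22 mm wide from 55 to 71 mm height, then tapering to 8 mm at the top. This frame turns with the stud; the bar lies along its y.
- rest (a point): Centre of the floor of the handle rest, at (0, -180, 55) mm in the stand's frame, same axes: 24 mm long along y, yellow cheeks 22 mm apart up to 71 mm height, then flaring to 54 mm apart at 95 mm height.
- stud (a joint): Angle of the stud in the stand, rad, positive anticlockwise from above; 0 is its setting (head along the stand's y). It starts within 0.08 of 0. It turns very easily (0.03 N m) and unheld it is dragged along by the locknut; the laid spanner keeps it within about 0.2 rad of 0.
- locknut (a joint): Angle of the brass locknut relative to the stud, rad, growing clockwise from above (tightening), 0 to 1.4; tight at the stop, 1.4. The lever points, in the stand's frame anticlockwise from +x, at 1.745 + stud angle - this angle. It takes 0.3 N m (about 3 N at the knob) and stays where it is left.
- knob (a point): Centre of the top of the red knob on the locknut's lever: upright cylinder 22 mm in diameter, 110 mm from the stud's axis; graspable from 53 to 90 mm height (its top; below it the flat brass lever, 14 mm wide).
- spanner_blue: Loose holding spanner, 0.3 kg, flat, aluminium, 247 mm long, 12 thick; blue grip block at its middle 70 long (x), 20 wide, 22 tall. Origin: underside below the block's centre, near the centre of mass; x to the jaw, z up. Jaw: two prongs 30 mm apart inside, open in front, x = 49 to 131 mm; its middle, to go over the stud, at x = 95. Bar 14 wide behind the grip to x = -116.
- spanner_orange: Bystander: a similar spanner with an orange grip and a jaw only 12 mm wide, too narrow for the stud. Same axes and origin. Leave it alone.
- bowl: Bystander: loose aluminium bowl, 130 mm across, 50 mm high; origin under its centre. Leave it alone.
- basket: Bystander: loose rattan basket, about 140 mm across, 55 mm high; origin under its centre. Leave it alone.

How it is judged:
On the way, in this order (a step that is already met when the one before it is completed fails the run):
1. the blue spanner lies home on the stud and in the rest (x of spanner_blue in the frame of stand between -0.012 and 0.012 m and y of spanner_blue in the frame of stand between -0.115 and -0.075 m and z of spanner_blue in the frame of stand between 0.045 and 0.062 m and angle between the x axis of spanner_blue and the y axis of stand, either way round below 0.16 rad), for 0.2 s.
2. the locknut is tight against the held stud (all of step 1 and value of joint locknut above 1.15 rad and value of joint stud between -0.3 and 0.3 rad), for 0.2 s.
At the end, for the whole second after the job is handed in: The blue spanner lies flat on the jig, released (within 12 mm sideways, 20 mm lengthwise, 9 degrees of its laid place, at most 7 mm above the flange); the locknut is at 1.15 rad or more (stop at 1.4); the stud is within 0.3 rad of its setting (all of step 2 and linear speed of spanner_blue below 0.03 m/s); the robot touches nothing.
It fails at once if a bystander (orange spanner, bowl or basket) is moved by more than 30 mm (distance of any of spanner_orange, bowl, basket from where it was at the start of the episode above 0.03 m).
It also fails if it takes over 53 s, if anything falls off the work surface, if the arm or the gripper's body presses on something with over 40 N, if the wrist force passes 120 N, or if a joint passes its speed limit or range.

### The arm

A 6-joint arm with a two-finger parallel gripper is mounted at the origin on the work surface. World frame = base frame: x ahead of the robot, y to its left, z up, the work surface at z = 0. Lengths are in m, angles in rad, forces in N, time in s.
With the tool pointing down it reaches from about 0.375 to 0.9 m from the base axis. Payload 3.1 kg.
Tool frame: the origin (TCP) lies on the centre line of the jaws, within the pads' length; the fingertips stand 14 mm ahead of it and the grasp point (between the pads) lies 5 mm behind it; z points along the fingers, y is the line along which they close (so a half turn about z gives the same grasp; the last joint's range is limited). The gripper opens to 87 mm and grips with 3 to 60 N. Pads are 19 mm wide; open, the fingers measure 117 mm over their backs; the gripper's body (75 mm by 190 mm) begins 51 mm behind the grasp point.
Start: joints at [1.109, 0.527, 1.433, -0, 1.181, -0.178], TCP at [0.174, 0.6, 0.237] pointing down, gripper open.
Joint ranges: [-3.08, 3.08], [-0.75, 2.2], [0.22, 2.44], [-1.43, 4.57], [0, 2.65], [-2.85, 2.85]. Speed limits (rad/s): [2.79, 2.79, 3.14, 3.14, 3.14, 3.14].

### API

Orientations are given as a unit quaternion [x, y, z, w].
In Python, from rig import robot gives the robot as it stands.
- The arm moves only by the tool move_arm, never from a script. Its argument "commands" is a list of rows, each an object with "hand": the finger opening in cm, from 0 to 8.7; "travel": the shift along the tool's x, y, z in cm, a list of three; "twist": the turn, a rotation vector about the tool's x, y, z in degrees, a list of three. In form: [{"hand": hand, "travel": [dx, dy, dz], "twist": [wx, wy, wz]}, ...]. A call has 1 to 5 rows; each row shifts and turns the commanded pose from where the row before left it, along the tool's axes as they then stand; what a row does not reach is not made up. A row lasts 1/12 s, in which the tool goes at most 41.7 mm and 7.16 degrees, less where a joint would pass 70% of its speed; a pose out of reach is approached as far as the arm can. A call is refused whole if a number of a shift passes 4.17 or a number of a turn 7.16, either way. A call with a gripper value outside its range is refused whole. The fingers move at their own pace and stop on an object; "force" is the grip in N (left out, the last holds). Time passes only in rows, so rows that do not move let the fingers close. It gives the time, the measured TCP pose, the force, the opening and the grip force at its end, in the units of the state.
- robot.get_obs(): the state, without advancing time (a new reading comes with each control period).
- robot.camera(name): name is "scene" or "top"; returns a dict with "frame" (400x640x3 uint8, red, green, blue), "fov_y" (degrees; the focal length in pixels is half the picture's height over the tangent of half this angle, whatever the lens; pixels are square), "cx", "cy" (the principal point, pixels), "extrinsics" (4x4, takes a point from camera to world coordinates). Camera axes: x right, y down, z forward; pixel columns grow to the right and rows downward; lengths in m; the calibration is good to about 2 mm. A picture is of the moment at which its call begins. There is no depth.
- robot.hand_in(): hands the job in; it is judged then, once.
The state is a dict: "time": time; "q": joint angles; "joint_velocities": joint speeds; "joint_torque": joint torques, N m; "position": TCP position; "tool_rot": TCP orientation; "ft_force": force on the tool from outside, world axes, zero at the start; "moment": the same for the moment, N m; "grip_width": finger opening in m; "grip_force": force on a finger pad.
Only numpy, scipy, OpenCV 4.12 (cv2) and the standard library are available. Lean on these libraries where they do the work, as an engineer would, in place of code of your own. Each camera call takes 0.05 s, during which the arm holds its last target. There are 200 camera calls.

## Working session

There is one attempt and no reset: what is moved stays moved. The work goes in short steps, Python scripts to look and compute and a tool call to move; the robot and the scene stay as the last step left them, time stands still between calls to the robot, and variables do not carry over. Pictures are saved under pics/ and viewed, at most 12 in all, crops included, and the job is handed in when it is done.

Besides the shell and the picture viewer there is one more tool, called after ">>>" as name(argument=value, ...), one argument or row to a line, values as JSON. move_arm: Moves the arm, as the interface text tells. Its arguments: {"type":"object","properties":{"commands":{"type":"array"},"force":{"type":"number"}},"required":["commands"]}

```bash
mkdir -p pics; ls
python3 - <<'E'
from rig import robot
import cv2,numpy as np
for n in ("scene","top"):
    c=robot.camera(n); cv2.imwrite(f"pics/{n}0.png",c["frame"][:,:,::-1]); print(n,c["fov_y"],c["cx"],c["cy"],np.round(c["extrinsics"],3).tolist(), [k for k in c])
print(robot.get_obs())
E
```

```text
pics
scene 55.10517673972723 318.56660452178545 192.54258513845198 [[0.733, 0.362, -0.576, 1.245], [0.68, -0.387, 0.623, -0.579], [0.003, -0.848, -0.529, 0.652], [0.0, 0.0, 0.0, 1.0]] ['frame', 'fov_y', 'cx', 'cy', 'extrinsics']
top 52.01810404387306 318.10304505662384 198.55887215811367 [[-0.009, -0.984, 0.175, 0.425], [-1.0, 0.01, 0.005, 0.054], [-0.007, -0.175, -0.984, 1.239], [0.0, 0.0, 0.0, 1.0]] ['frame', 'fov_y', 'cx', 'cy', 'extrinsics']
{'time': 0.1, 'q': array([ 1.10946506e+00,  5.28371909e-01,  1.43376222e+00, -1.66831891e-06,
        1.18140858e+00, -1.78493088e-01]), 'joint_velocities': array([ 0.00071039, -0.00033037, -0.00319703,  0.00013888,  0.00033351,
        0.00026677]), 'joint_torque': array([ 6.31641615e-05, -4.40984201e+01, -1.77150053e+01,  6.34590187e-02,
        5.33821899e-02, -2.37590325e-05]), 'position': array([0.17411002, 0.59960434, 0.23567406]), 'tool_rot': array([ 1.40947797e-01,  9.90016549e-01, -9.25800245e-04, -3.05897522e-04]), 'ft_force': array([0.50402997, 0.41237509, 0.37182002]), 'moment': array([-0.00371871,  0.00604557, -0.00766227]), 'grip_force': 0.0, 'grip_width': 0.08704434828411317}
```

View pics/scene0.png

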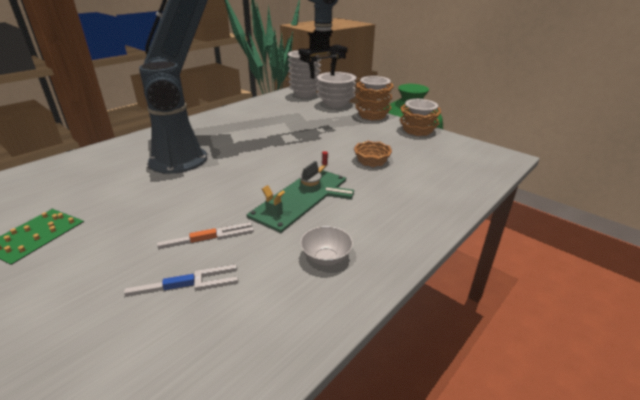

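View pics/top0.png

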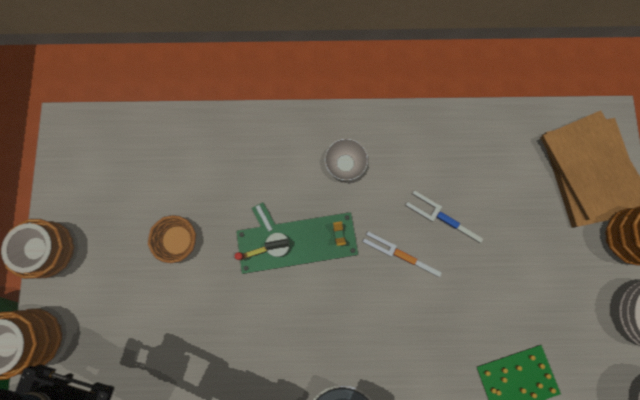

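The scene view shows the jig at about (300,197), with the blue spanner at (180,282), the orange one at (205,235), the bowl at (327,248) and the basket at (373,153). In the top view the stud is at (277,245), the knob at (239,256), the rest at (340,233) and the blue grip at (448,219) with its jaw to the left.

```bash
cat > h.py <<'E'
from rig import robot
import cv2,numpy as np
from scipy.spatial.transform import Rotation as R
def cast(c,uv,z):
    f=200/np.tan(np.radians(c["fov_y"]/2)); uv=np.atleast_2d(uv).astype(float)
    d=np.c_[(uv[:,0]-c["cx"])/f,(uv[:,1]-c["cy"])/f,np.ones(len(uv))]
    E=np.array(c["extrinsics"]); d=d@E[:3,:3].T; o=E[:3,3]
    return o+d*((z-o[2])/d[:,2])[:,None]
def blobs(c,lo,hi,roi=None,minA=4):
    m=cv2.inRange(cv2.cvtColor(c["frame"],cv2.COLOR_RGB2HSV),lo,hi)
    if roi: k=np.zeros_like(m); u0,v0,u1,v1=roi; k[v0:v1,u0:u1]=1; m*=k
    n,l,s,ce=cv2.connectedComponentsWithStats(m)
    return [(s[i,4],ce[i],np.argwhere(l==i)[:,::-1]) for i in np.argsort(-s[:,4]) if i and s[i,4]>=minA]
E
python3 - <<'E'
from h import *
t=robot.camera("top"); s=robot.camera("scene")
f=t["frame"][:,:,::-1]
a=cv2.resize(f[195:280,225:365],None,fx=5,fy=5,interpolation=cv2.INTER_CUBIC)
cv2.imwrite("pics/c1.png",a[:425])
a=cv2.resize(s["frame"][145:235,240:360,::-1],None,fx=6,fy=6,interpolation=cv2.INTER_CUBIC); cv2.imwrite("pics/c2.png",a)
def pr(n,b,c,z):
    for A,ce,p in b: print(n,A,ce.round(1),cast(c,ce,z)[0].round(4), cv2.minAreaRect(p.astype(np.float32)))
pr("blue",blobs(t,(105,120,60),(125,255,255),minA=20)[:3],t,.02)
pr("red",blobs(t,(0,150,60),(6,255,255),(225,240,260,270)),t,.09)
pr("red",blobs(t,(170,120,60),(180,255,255),(225,240,260,270)),t,.09)
pr("yel",blobs(t,(12,130,80),(32,255,255),(225,200,360,275)),t,.09)
pr("green",blobs(t,(65,80,30),(90,255,255),(225,195,365,280)),t,.014)
pr("white",blobs(t,(0,0,150),(180,50,255),(400,180,490,250)),t,.012)
E
```

```text
blue 136 [447.9 219.8] [ 0.574  -0.3264  0.02  ] ((447.823486328125, 219.7941131591797), (22.12331771850586, 6.002450466156006), 30.963754653930664)
red 34 [238.3 255.5] [0.4714 0.2836 0.09  ] ((238.0, 255.5), (5.0, 6.0), 90.0)
yel 70 [337.6 225.9] [0.5514 0.0059 0.09  ] ((338.0, 226.0), (8.0, 8.0), 90.0)
yel 63 [254.7 251.9] [0.4808 0.2382 0.09  ] ((254.69998168945312, 252.1000213623047), (3.1622774600982666, 20.238574981689453), 71.56505584716797)
yel 59 [340.4 241.2] [ 0.5085 -0.001   0.09  ] ((340.5, 241.0), (6.0, 9.0), 90.0)
green 3759 [297.8 241.8] [0.5133 0.1223 0.014 ] ((294.5216064453125, 231.47027587890625), (64.72447204589844, 115.7762222290039), 81.02737426757812)
white 181 [425.8 206.7] [ 0.6156 -0.265   0.012 ] ((423.65283203125, 205.3808135986328), (30.160276412963867, 16.123870849609375), 30.256441116333008)
white 90 [470.  233.1] [ 0.5344 -0.3924  0.012 ] ((470.1853942871094, 233.19662475585938), (25.55105209350586, 3.460531711578369), 31.429563522338867)
```

View pics/c1.png

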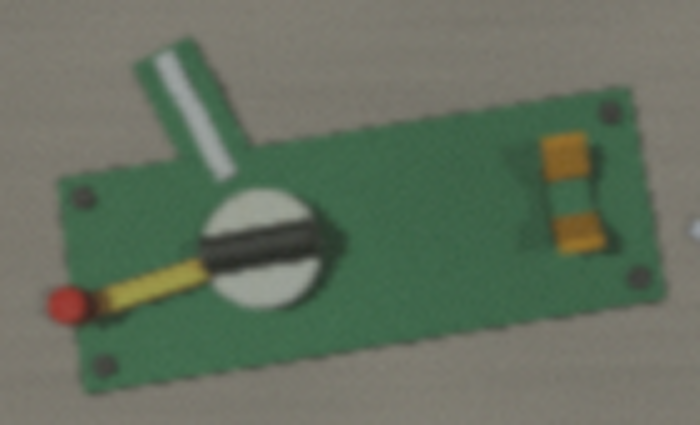

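View pics/c2.png

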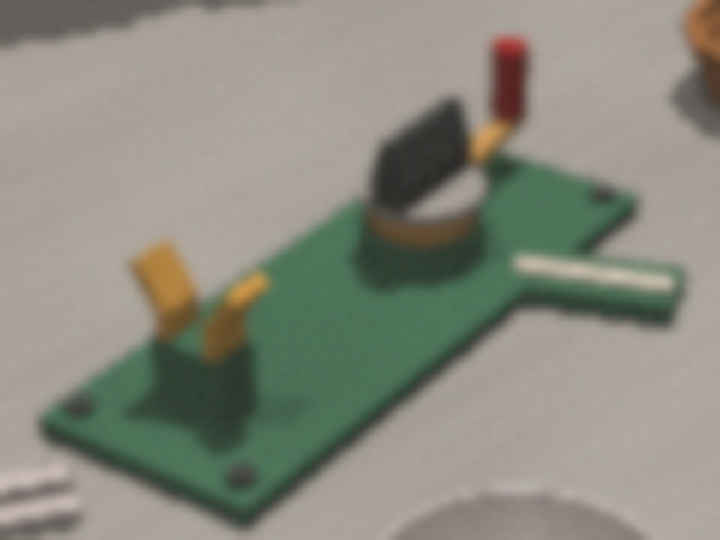

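The crops show the plate's corners at about (237,230), (351,212), (358,255) and (243,274) in the top view, the silver flange centred near (277.4,244.6), and the rest between the cheeks near (339,234). The stud head lies roughly along the plate.

Run:
```python
from h import *
t=robot.camera("top"); 
# plate corners from approximate picks, refined by line fits on green mask
g=blobs(t,(65,80,30),(90,255,255),(225,195,365,280))[0][2]
m=np.zeros((400,640),np.uint8); m[g[:,1],g[:,0]]=255
c=cv2.findContours(m,cv2.RETR_EXTERNAL,cv2.CHAIN_APPROX_NONE)[0][0][:,0].astype(float)
P=np.array([(236.8,230.4),(351.2,212.4),(358,255),(243,273.6)])
W=cast(t,P,.014); print("corners",W.round(4).tolist()); C=cast(t,c,.014)[:,:2]
lines=[]
for i in range(4):
    a,b=W[i,:2],W[(i+1)%4,:2]; d=(b-a)/np.linalg.norm(b-a); n=np.array([-d[1],d[0]])
    s=(C-a)@d; e=(C-a)@n; L=np.linalg.norm(b-a)
    k=(abs(e)<.006)&(s>.02)&(s<L-.02)
    vx,vy,x,y=cv2.fitLine(C[k].astype(np.float32),cv2.DIST_HUBER,0,.01,.01).ravel()
    lines.append((vx,vy,x,y)); print(i,k.sum(),L.round(4),np.degrees(np.arctan2(vy,vx)).round(2),(x,y))
fl=blobs(t,(20,0,110),(110,70,255),(262,228,294,262)); 
hsv=cv2.cvtColor(t["frame"],cv2.COLOR_RGB2HSV); print(hsv[240,268:292].tolist()); print([hsv[v,u].tolist() for u,v in((275,236),(278,252),(277,245),(300,240),(300,190))])
# head: dark
hd=blobs(t,(0,0,0),(180,255,45),(255,230,300,262))
for A,ce,p in hd[:3]: print("dark",A,ce,cv2.minAreaRect(p.astype(np.float32)))
for A,ce,p in fl[:3]: print("fl",A,ce,p.min(0),p.max(0))
# spanner in world
pts=np.vstack([b[2] for b in blobs(t,(105,120,60),(125,255,255),minA=20)[:1]]); w=cast(t,pts,.022)
print("blue ctr",w.mean(0)); 
for z,ps in((.022,[b[2] for b in blobs(t,(105,120,60),(125,255,255),minA=20)[:1]]),(.012,[b[2] for b in blobs(t,(0,0,150),(180,50,255),(400,180,490,250))[:2]])):
    for p in ps:
        w=cast(t,p,z)[:,:2].astype(np.float32); r=cv2.minAreaRect(w*1000); vx=cv2.fitLine(w,cv2.DIST_L2,0,.01,.01).ravel(); print(r,np.degrees(np.arctan2(vx[1],vx[0])),vx[2:])
```

```text
corners [[0.5491, 0.3052, 0.014], [0.6002, -0.0388, 0.014], [0.4726, -0.056, 0.014], [0.4215, 0.2836, 0.014]]
0 100 0.3478 -81.48 (np.float32(0.58038133), np.float32(0.07878996))
1 25 0.1287 8.09 (np.float32(0.53504497), np.float32(-0.04270754))
2 83 0.3435 -81.38 (np.float32(0.4505766), np.float32(0.12245741))
3 23 0.1294 9.43 (np.float32(0.5131633), np.float32(0.2980187))
[[44, 18, 154], [42, 17, 151], [45, 17, 148], [45, 17, 146], [45, 21, 145], [44, 21, 135], [38, 17, 121], [39, 23, 111], [41, 19, 105], [43, 19, 96], [50, 17, 92], [47, 21, 86], [39, 24, 74], [35, 23, 66], [34, 29, 62], [45, 26, 58], [45, 35, 59], [41, 35, 59], [42, 22, 58], [42, 22, 57], [57, 38, 61], [62, 54, 61], [67, 74, 62], [67, 81, 69]]
[[44, 21, 161], [49, 18, 158], [35, 31, 50], [68, 95, 102], [21, 28, 126]]
fl 139 [277.57553957 251.56115108] [267 247] [288 256]
fl 135 [275.31851852 236.44444444] [266 232] [286 241]
fl 19 [269.         229.05263158] [266 228] [272 231]
blue ctr [ 0.57384827 -0.32575656  0.022     ]
((573.9551391601562, -325.580078125), (64.28667449951172, 18.438905715942383), 57.43939208984375) 57.72041 [ 0.57384825 -0.32575655]
((619.8221435546875, -258.7564697265625), (90.13317108154297, 50.0379753112793), 57.972869873046875) 59.359116 [ 0.6155582  -0.26573887]
((534.1029052734375, -392.6011962890625), (74.05049133300781, 10.880350112915039), 56.68891906738281) 57.145493 [ 0.5347359  -0.39180052]
```

```bash
cat >> h.py <<'E'
def rz(yaw):  # tool-down frame with tool x at yaw (deg)
    a=np.radians(yaw); return np.array([[np.cos(a),np.sin(a),0],[np.sin(a),-np.cos(a),0],[0,0,-1]])
def pose():
    o=robot.get_obs(); M=R.from_quat(o["tool_rot"]).as_matrix(); return o["position"],np.degrees(np.arctan2(M[1,0],M[0,0])),o
def steps(way,p=None,yaw=None,vmax=4.0,wmax=6.8):
    """print rows (travel cm, twist z deg) through world waypoints (x,y,z,yaw)"""
    if p is None: p,yaw,_=pose()
    i=0
    for x,y,z,w in way:
        q=np.array([x,y,z]); dw=(w-yaw+180)%360-180
        n=int(np.ceil(max(np.linalg.norm(q-p)*100/vmax,abs(dw)/wmax)))
        for k in range(n):
            t=rz(yaw+dw*k/n).T@(q-p)/n*100; i+=1; print(i,t.round(2).tolist(),round(-dw/n,2))
        p,yaw=q,yaw+dw
E
python3 - <<'E'
from h import *
t=robot.camera("top")
pts=np.vstack([b[2] for b in blobs(t,(20,0,110),(110,70,255),(262,230,294,262))[:2]])
h=cv2.convexHull(pts.astype(np.float32))[:,0]; (u,v),r=cv2.minEnclosingCircle(h); print(u,v,r,cast(t,(u,v),.055))
e=cv2.fitEllipse(h); print(e,cast(t,e[0],.055))
c=(np.array([337.6,225.9])+[340.4,241.2])/2; print("rest",cast(t,c,.08))
a,b=cast(t,[(203/5+225,249/5+195),(318/5+225,238/5+195)],.09); print("head dir",np.degrees(np.arctan2(*(a-b)[1::-1])))
steps([(.50,.25,.2,120),(.574,-.328,.12,57.5)])
E
```

```text
276.0 244.0 12.649210929870605 [[0.5046093  0.18276196 0.055     ]]
((276.6268310546875, 244.20355224609375), (23.409805297851562, 25.080900192260742), 11.853760719299316) [[0.50400853 0.18095073 0.055     ]]
rest [[0.53070031 0.00201674 0.08      ]]
head dir 94.90976383020411
1 [-3.42, -2.04, 0.3] 3.65
2 [-3.54, -1.82, 0.3] 3.65
3 [-3.65, -1.59, 0.3] 3.65
4 [-3.75, -1.36, 0.3] 3.65
5 [-3.82, -1.12, 0.3] 3.65
6 [-3.89, -0.87, 0.3] 3.65
7 [-3.94, -0.62, 0.3] 3.65
8 [-3.97, -0.37, 0.3] 3.65
9 [-3.98, -0.12, 0.3] 3.65
10 [-3.98, 0.14, 0.3] 3.65
11 [-3.96, 0.39, 0.3] 3.65
12 [-3.93, 0.64, 0.3] 3.65
13 [-3.58, -1.5, 0.53] 4.17
14 [-3.68, -1.24, 0.53] 4.17
15 [-3.76, -0.96, 0.53] 4.17
16 [-3.82, -0.69, 0.53] 4.17
17 [-3.86, -0.41, 0.53] 4.17
18 [-3.88, -0.13, 0.53] 4.17
19 [-3.88, 0.16, 0.53] 4.17
20 [-3.86, 0.44, 0.53] 4.17
21 [-3.82, 0.72, 0.53] 4.17
22 [-3.76, 0.99, 0.53] 4.17
23 [-3.67, 1.26, 0.53] 4.17
24 [-3.57, 1.53, 0.53] 4.17
25 [-3.45, 1.78, 0.53] 4.17
26 [-3.31, 2.03, 0.53] 4.17
27 [-3.16, 2.26, 0.53] 4.17
```

>>> move_arm(
  commands=[
    {"hand": 8.7, "travel": [-3.4, -2.0, 0.3], "twist": [0, 0, 3.65]},
    {"hand": 8.7, "travel": [-3.5, -1.8, 0.3], "twist": [0, 0, 3.65]},
    {"hand": 8.7, "travel": [-3.65, -1.6, 0.3], "twist": [0, 0, 3.65]},
    {"hand": 8.7, "travel": [-3.75, -1.35, 0.3], "twist": [0, 0, 3.65]},
    {"hand": 8.7, "travel": [-3.8, -1.1, 0.3], "twist": [0, 0, 3.65]},
  ],
)

```text
time: 0.72
position: [0.3104, 0.4541, 0.2215]
tool_rot: [0.297, 0.955, 0.0, 0.0]
ft_force: [0.8, 0.3, 0.1]
grip_width: 0.0872
grip_force: 0.0
```

>>> move_arm(
  commands=[
    {"hand": 8.7, "travel": [-3.9, -0.9, 0.3], "twist": [0, 0, 3.65]},
    {"hand": 8.7, "travel": [-3.95, -0.6, 0.3], "twist": [0, 0, 3.65]},
    {"hand": 8.7, "travel": [-3.95, -0.4, 0.3], "twist": [0, 0, 3.65]},
    {"hand": 8.7, "travel": [-4, -0.1, 0.3], "twist": [0, 0, 3.65]},
    {"hand": 8.7, "travel": [-4, 0.15, 0.3], "twist": [0, 0, 3.65]},
  ],
)

```text
time: 1.13
position: [0.4466, 0.3076, 0.2066]
tool_rot: [0.445, 0.895, 0.0, 0.0]
ft_force: [0.1, 0.5, 0.2]
grip_width: 0.0868
grip_force: 0.0
```

>>> move_arm(
  commands=[
    {"hand": 8.7, "travel": [-3.95, 0.4, 0.3], "twist": [0, 0, 3.65]},
    {"hand": 8.7, "travel": [-3.95, 0.65, 0.3], "twist": [0, 0, 3.65]},
    {"hand": 8.7, "travel": [-3.6, -1.5, 0.5], "twist": [0, 0, 4.15]},
    {"hand": 8.7, "travel": [-3.7, -1.25, 0.5], "twist": [0, 0, 4.15]},
    {"hand": 8.7, "travel": [-3.75, -0.95, 0.5], "twist": [0, 0, 4.15]},
  ],
)

```text
time: 1.55
position: [0.5153, 0.1332, 0.1853]
tool_rot: [0.592, 0.806, 0.0, 0.0]
ft_force: [0.6, -0.1, -0.3]
grip_width: 0.0868
grip_force: 0.0
```

>>> move_arm(
  commands=[
    {"hand": 8.7, "travel": [-3.8, -0.7, 0.5], "twist": [0, 0, 4.15]},
    {"hand": 8.7, "travel": [-3.85, -0.4, 0.5], "twist": [0, 0, 4.15]},
    {"hand": 8.7, "travel": [-3.9, -0.1, 0.5], "twist": [0, 0, 4.15]},
    {"hand": 8.7, "travel": [-3.9, 0.15, 0.5], "twist": [0, 0, 4.15]},
    {"hand": 8.7, "travel": [-3.85, 0.45, 0.5], "twist": [0, 0, 4.15]},
  ],
)

```text
time: 1.97
position: [0.5401, -0.0594, 0.1604]
tool_rot: [0.728, 0.686, 0.0, 0.0]
ft_force: [0.7, 0.4, 0.4]
grip_width: 0.087
grip_force: 0.0
```

>>> move_arm(
  commands=[
    {"hand": 8.7, "travel": [-3.8, 0.7, 0.5], "twist": [0, 0, 4.15]},
    {"hand": 8.7, "travel": [-3.75, 1.0, 0.5], "twist": [0, 0, 4.15]},
    {"hand": 8.7, "travel": [-3.65, 1.25, 0.5], "twist": [0, 0, 4.15]},
    {"hand": 8.7, "travel": [-3.55, 1.5, 0.5], "twist": [0, 0, 4.15]},
    {"hand": 8.7, "travel": [-3.45, 1.8, 0.5], "twist": [0, 0, 4.15]},
  ],
)

```text
time: 2.38
position: [0.565, -0.2513, 0.1353]
tool_rot: [0.84, 0.543, 0.0, -0.0]
ft_force: [0.4, -0.0, 1.1]
grip_width: 0.0873
grip_force: 0.0
```

Run:
```python
from h import *
p,y,o=pose(); print(p,y,o["time"],o["q"]); steps([(.574,-.328,.06,57.5)])
```

```text
[ 0.56500385 -0.25128368  0.13529691] 65.82114366059997 2.3833 [-5.99018010e-01  6.43240085e-01  1.53763113e+00  1.44411625e-04
  9.60833916e-01 -1.77100094e-01]
1 [-2.21, 1.32, 2.51] 2.77
2 [-2.14, 1.43, 2.51] 2.77
3 [-2.07, 1.53, 2.51] 2.77
```

>>> move_arm(
  commands=[
    {"hand": 8.7, "travel": [-2.2, 1.3, 2.5], "twist": [0, 0, 2.8]},
    {"hand": 8.7, "travel": [-2.1, 1.4, 2.5], "twist": [0, 0, 2.8]},
    {"hand": 8.7, "travel": [-2.1, 1.5, 2.5], "twist": [0, 0, 2.8]},
    {"hand": 8.7, "travel": [0, 0, 0], "twist": [0, 0, 0]},
    {"hand": 8.7, "travel": [0, 0, 0], "twist": [0, 0, 0]},
  ],
)

```text
time: 2.8
position: [0.5726, -0.3261, 0.0583]
tool_rot: [0.877, 0.481, -0.001, -0.002]
ft_force: [0.7, -0.3, -0.5]
grip_width: 0.087
grip_force: 0.0
```

Run:
```python
from h import *
s=robot.camera("scene"); t=robot.camera("top")
p,y,o=pose(); print(p,y,o["time"]); steps([(.574,-.328,.016,57.5)])
def up(c,a,b,cc,d): return cv2.resize(c["frame"][a:b,cc:d,::-1],(400,300),interpolation=cv2.INTER_CUBIC)
cv2.imwrite("pics/g1.png",np.hstack([up(s,215,305,120,240),up(t,165,255,390,510)]))
```

```text
[ 0.57382022 -0.32476382  0.06090848] 57.67937904809916 2.9
1 [-0.13, 0.09, 2.25] 0.09
2 [-0.13, 0.09, 2.25] 0.09
```

View pics/g1.png

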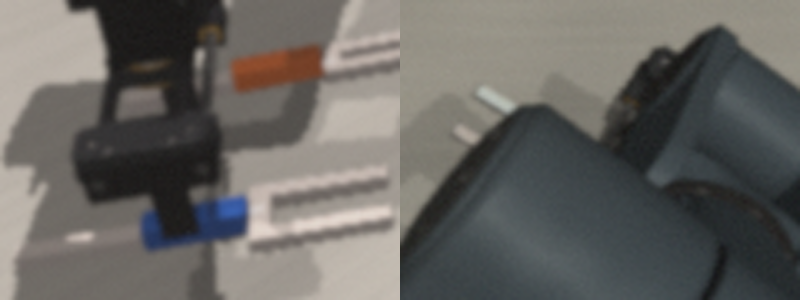

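The gripper straddles the blue block, slightly towards its handle end. I'll descend and close.

>>> move_arm(
  commands=[
    {"hand": 8.7, "travel": [0, 0.1, 1.5], "twist": [0, 0, 0]},
    {"hand": 8.7, "travel": [0, 0, 1.5], "twist": [0, 0, 0]},
    {"hand": 8.7, "travel": [0, 0, 1.3], "twist": [0, 0, 0]},
    {"hand": 8.7, "travel": [0, 0, 0], "twist": [0, 0, 0]},
    {"hand": 8.7, "travel": [0, 0, 0], "twist": [0, 0, 0]},
  ],
  force=40,
)

```text
time: 3.32
position: [0.5744, -0.3247, 0.0169]
tool_rot: [0.876, 0.483, -0.0, -0.001]
ft_force: [-0.3, -0.3, 0.6]
grip_width: 0.087
grip_force: 0.0
```

>>> move_arm(
  commands=[
    {"hand": 1.0, "travel": [0, 0, 0], "twist": [0, 0, 0]},
    {"hand": 1.0, "travel": [0, 0, 0], "twist": [0, 0, 0]},
    {"hand": 1.0, "travel": [0, 0, 0], "twist": [0, 0, 0]},
    {"hand": 1.0, "travel": [0, 0, 0], "twist": [0, 0, 0]},
    {"hand": 1.0, "travel": [0, 0, 0], "twist": [0, 0, 0]},
  ],
  force=40,
)

```text
time: 3.73
position: [0.5749, -0.3262, 0.0181]
tool_rot: [0.876, 0.482, 0.0, 0.0]
ft_force: [-0.6, 1.1, 0.3]
grip_width: 0.0613
grip_force: 0.0
```

>>> move_arm(
  commands=[
    {"hand": 1.0, "travel": [0, 0, 0], "twist": [0, 0, 0]},
    {"hand": 1.0, "travel": [0, 0, 0], "twist": [0, 0, 0]},
    {"hand": 1.0, "travel": [0, 0, 0], "twist": [0, 0, 0]},
    {"hand": 1.0, "travel": [0, 0, 0], "twist": [0, 0, 0]},
    {"hand": 1.0, "travel": [0, 0, 0], "twist": [0, 0, 0]},
  ],
)

```text
time: 4.15
position: [0.5746, -0.326, 0.0175]
tool_rot: [0.876, 0.482, -0.0, -0.0]
ft_force: [0.6, -0.1, 0.9]
grip_width: 0.0282
grip_force: 0.0
```

>>> move_arm(
  commands=[
    {"hand": 1.0, "travel": [0, 0, 0], "twist": [0, 0, 0]},
    {"hand": 1.0, "travel": [0, 0, 0], "twist": [0, 0, 0]},
    {"hand": 1.0, "travel": [0, 0, 0], "twist": [0, 0, 0]},
    {"hand": 1.0, "travel": [0, 0, 0], "twist": [0, 0, 0]},
    {"hand": 1.0, "travel": [0, 0, 0], "twist": [0, 0, 0]},
  ],
)

```text
time: 4.57
position: [0.5748, -0.3261, 0.0176]
tool_rot: [0.876, 0.482, 0.0, 0.0]
ft_force: [1.4, -1.3, -1.0]
grip_width: 0.0197
grip_force: 40.0
```

>>> move_arm(
  commands=[
    {"hand": 1.0, "travel": [0, 0, -1.5], "twist": [0, 0, 0]},
    {"hand": 1.0, "travel": [0, 0, -3], "twist": [0, 0, 0]},
    {"hand": 1.0, "travel": [0, 0, -3], "twist": [0, 0, 0]},
    {"hand": 1.0, "travel": [0, 0, -3], "twist": [0, 0, 0]},
    {"hand": 1.0, "travel": [0, 0, -2.5], "twist": [0, 0, 0]},
  ],
)

```text
time: 4.98
position: [0.5742, -0.3255, 0.15]
tool_rot: [0.876, 0.482, -0.0, -0.0]
ft_force: [0.7, -0.3, -1.7]
grip_width: 0.0197
grip_force: 40.0
```

Run:
```python
from h import *
s=robot.camera("scene"); p,y,o=pose(); print(p,y,o["time"],o["grip_width"],o["grip_force"],o["ft_force"],o["moment"]); cv2.imwrite("pics/l1.png",s["frame"][:,:,::-1])
st=np.array([.504,.181]); a=np.radians(98.5); q=st-.095*np.array([np.cos(a),np.sin(a)]); print(q)
steps([(.55,-.2,.155,70),(q[0],q[1],.155,98.5)])
```

```text
[ 0.57676756 -0.32741887  0.15554225] 57.66690536504427 5.0333 0.019935593398209765 39.98794734477997 [ 1.85607044 -0.78372807  0.36007575] [-0.17096857 -0.02307918 -0.01776246]
[0.51804189 0.08704349]
1 [2.33, -2.27, 0.01] -3.08
2 [2.45, -2.14, 0.01] -3.08
3 [2.56, -2.01, 0.01] -3.08
4 [2.67, -1.86, 0.01] -3.08
5 [3.24, -1.6, 0.0] -3.56
6 [3.33, -1.4, 0.0] -3.56
7 [3.41, -1.19, 0.0] -3.56
8 [3.48, -0.97, 0.0] -3.56
9 [3.53, -0.76, 0.0] -3.56
10 [3.57, -0.54, 0.0] -3.56
11 [3.6, -0.31, 0.0] -3.56
12 [3.61, -0.09, 0.0] -3.56
```

View pics/l1.png

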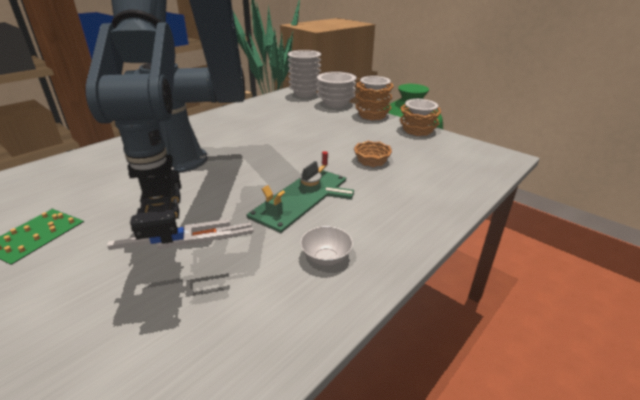

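The spanner is lifted and level, with its jaw forward. I'll carry it over the jig.

>>> move_arm(
  commands=[
    {"hand": 1.0, "travel": [2.3, -2.3, 0], "twist": [0, 0, -3.1]},
    {"hand": 1.0, "travel": [2.45, -2.15, 0], "twist": [0, 0, -3.1]},
    {"hand": 1.0, "travel": [2.55, -2.0, 0], "twist": [0, 0, -3.1]},
    {"hand": 1.0, "travel": [2.65, -1.85, 0], "twist": [0, 0, -3.1]},
    {"hand": 1.0, "travel": [3.25, -1.6, 0], "twist": [0, 0, -3.55]},
  ],
)

```text
time: 5.45
position: [0.5416, -0.1618, 0.1475]
tool_rot: [0.8, 0.6, -0.001, -0.001]
ft_force: [0.8, 0.1, -3.2]
grip_width: 0.0197
grip_force: 40.0
```

>>> move_arm(
  commands=[
    {"hand": 1.0, "travel": [3.35, -1.4, 0], "twist": [0, 0, -3.55]},
    {"hand": 1.0, "travel": [3.4, -1.2, 0], "twist": [0, 0, -3.55]},
    {"hand": 1.0, "travel": [3.5, -0.95, 0], "twist": [0, 0, -3.55]},
    {"hand": 1.0, "travel": [3.55, -0.75, 0], "twist": [0, 0, -3.55]},
    {"hand": 1.0, "travel": [3.55, -0.55, 0], "twist": [0, 0, -3.55]},
  ],
)

```text
time: 5.87
position: [0.5222, 0.0186, 0.1476]
tool_rot: [0.698, 0.716, -0.0, -0.001]
ft_force: [0.3, 0.6, -2.6]
grip_width: 0.0198
grip_force: 40.0
```

>>> move_arm(
  commands=[
    {"hand": 1.0, "travel": [3.6, -0.3, 0], "twist": [0, 0, -3.55]},
    {"hand": 1.0, "travel": [3.0, -0.1, 0], "twist": [0, 0, -3.55]},
    {"hand": 1.0, "travel": [0, 0, 0], "twist": [0, 0, 0]},
    {"hand": 1.0, "travel": [0, 0, 0], "twist": [0, 0, 0]},
    {"hand": 1.0, "travel": [0, 0, 0], "twist": [0, 0, 0]},
  ],
)

```text
time: 6.28
position: [0.5158, 0.0824, 0.1476]
tool_rot: [0.653, 0.757, -0.0, 0.0]
ft_force: [0.5, 0.0, -3.0]
grip_width: 0.0197
grip_force: 40.0
```

Run:
```python
from h import *
s=robot.camera("scene"); t=robot.camera("top"); p,y,o=pose(); print(p,y,o["time"],o["grip_width"],o["ft_force"]); steps([(.5180,.0870,.155,98.5)])
def up(c,u,v): return cv2.resize(c["frame"][v:v+90,u:u+120,::-1],(400,300),interpolation=cv2.INTER_CUBIC)
cv2.imwrite("pics/p1.png",np.vstack([np.hstack([up(s,220,120),up(t,240,190)])]))
z=.012+p[2]-.0165
for b in blobs(t,(0,0,120),(180,45,255),(225,195,375,275))[:6]:
    w=cast(t,b[2],z); print(b[0],b[1].round(1),w.min(0).round(4),w.max(0).round(4))
```

```text
[0.51633872 0.08147293 0.1476234 ] 98.36191280300176 6.3833 0.01962359546811892 [-0.72768613 -0.04233827 -2.69921187]
1 [0.52, 0.24, -0.74] -0.14
2036 [245.7 218.9] [0.4212 0.0873 0.1431] [0.633  0.3134 0.1431]
1681 [358.2 219.9] [ 0.4178 -0.0921  0.1431] [0.6304 0.0573 0.1431]
66 [266.7 237.2] [0.5069 0.184  0.1431] [0.5256 0.2135 0.1431]
42 [289.7 249. ] [0.4798 0.1252 0.1431] [0.493  0.1491 0.1431]
32 [266.1 252.7] [0.4699 0.189  0.1431] [0.483  0.2075 0.1431]
20 [348.8 258. ] [ 0.4573 -0.0284  0.1431] [ 0.4627 -0.0099  0.1431]
```

View pics/p1.png

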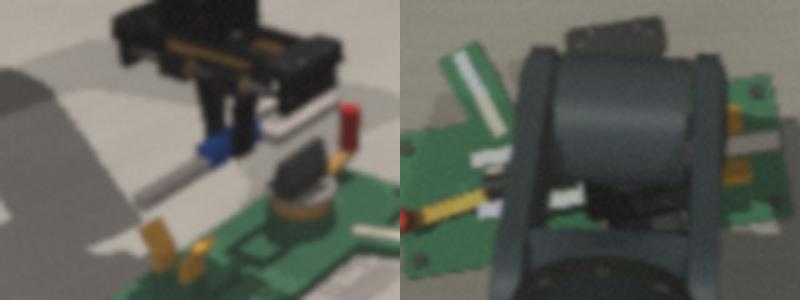

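The handle is over the rest gap and the prong tips are near (261,237) and (263,253) in the top view. I'll check the lateral alignment numerically.

Run:
```python
from h import *
t=robot.camera("top"); p,y,o=pose(); print(p,y)
a=np.radians(98.4); ex=np.array([np.sin(a),-np.cos(a)]); ey=np.array([np.cos(a),np.sin(a)]); S=np.array([.504,.181])
f=lambda w:((w[:2]-S)@ex*1000,(w[:2]-S)@ey*1000)
z=p[2]-.0165+.012
B=blobs(t,(0,0,115),(180,45,255),(255,228,278,262)); 
for b in B[:4]: print("prong",b[0],b[1],f(cast(t,b[1],z)[0]), f(cast(t,b[2][np.argmin(b[2][:,0])],z)[0]))
hsv=cv2.cvtColor(t["frame"],cv2.COLOR_RGB2HSV)
for u in (346,350): print(hsv[222:246,u].tolist())
print("tcp",f(p)); print("rest",f(np.array([.5307,.002])))
```

```text
[0.51639434 0.0813006  0.14758798] 98.33615887318814
prong 76 [267.02631579 237.03947368] (np.float64(15.71851065944674), np.float64(14.199203848332562)) (np.float64(20.980945721962332), np.float64(29.766995815676133))
prong 37 [266.62162162 252.56756757] (np.float64(-24.95622994134404), np.float64(20.75410449668131)) (np.float64(-21.97793480917339), np.float64(30.068105827648218))
prong 12 [269.16666667 228.83333333] (np.float64(36.62756565322056), np.float64(5.589993633219826)) (np.float64(39.75576479131394), np.float64(11.038105994065189))
[[69, 99, 108], [70, 96, 109], [68, 93, 99], [66, 82, 81], [69, 81, 66], [66, 73, 66], [67, 72, 64], [53, 40, 76], [24, 26, 99], [14, 25, 111], [14, 25, 112], [18, 27, 113], [18, 24, 108], [41, 24, 86], [62, 49, 67], [69, 77, 66], [65, 76, 64], [65, 70, 66], [62, 66, 66], [57, 73, 63], [47, 75, 68], [49, 72, 67], [56, 64, 68], [62, 71, 65]]
[[69, 99, 111], [69, 97, 108], [68, 96, 104], [67, 79, 81], [68, 74, 69], [66, 70, 69], [66, 58, 70], [46, 33, 86], [21, 24, 105], [18, 28, 111], [19, 25, 111], [15, 28, 109], [23, 24, 95], [50, 41, 75], [65, 65, 67], [65, 70, 66], [67, 82, 65], [70, 81, 66], [67, 71, 65], [70, 80, 67], [68, 73, 66], [69, 77, 66], [66, 75, 65], [68, 72, 64]]
tcp (np.float64(-2.303010588338743), np.float64(-100.44045654494558))
rest (np.float64(0.26470917744002964), np.float64(-180.9801644629913))
```

Run:
```python
from h import *
t=robot.camera("top"); p,y,o=pose()
a=np.radians(98.4); ex=np.array([np.sin(a),-np.cos(a)]); ey=np.array([np.cos(a),np.sin(a)]); S=np.array([.504,.181])
f=lambda w:(((w[:2]-S)@ex*1000).round(1),((w[:2]-S)@ey*1000).round(1))
z=p[2]-.0165+.012
g=cv2.cvtColor(t["frame"],cv2.COLOR_RGB2HSV).astype(float)
for u in (344,346,348,350,352):
    w=np.clip(60-g[225:242,u,1],0,None)*(g[225:242,u,1]<55); v=(w*np.arange(225,242)).sum()/w.sum(); print(u,v.round(2),f(cast(t,(u,v),z)[0]))
for u in (262,264,266,268,270):
    col=g[226:262,u]; print(u,[int(x) for x in col[:,2]])
```

```text
344 232.56 (np.float64(-4.4), np.float64(-191.0))
346 232.35 (np.float64(-4.7), np.float64(-196.4))
348 232.0 (np.float64(-4.7), np.float64(-201.8))
350 231.93 (np.float64(-5.3), np.float64(-207.1))
352 231.62 (np.float64(-5.3), np.float64(-212.5))
262 [95, 97, 101, 100, 102, 101, 98, 100, 102, 123, 156, 165, 166, 153, 115, 99, 98, 100, 99, 100, 105, 127, 158, 167, 165, 151, 109, 88, 101, 103, 102, 100, 99, 99, 100, 100]
264 [103, 100, 99, 100, 100, 99, 97, 101, 114, 151, 170, 173, 166, 139, 111, 100, 91, 83, 83, 85, 94, 126, 144, 158, 163, 163, 166, 168, 155, 129, 106, 101, 101, 101, 100, 102]
266 [149, 135, 121, 108, 101, 99, 100, 100, 116, 159, 173, 175, 163, 128, 129, 129, 88, 55, 64, 69, 67, 62, 69, 91, 118, 160, 177, 175, 161, 118, 101, 100, 100, 103, 100, 101]
268 [168, 167, 162, 146, 134, 114, 102, 99, 120, 161, 174, 173, 163, 137, 145, 131, 83, 58, 63, 71, 61, 49, 45, 70, 123, 165, 177, 174, 157, 115, 96, 96, 92, 91, 91, 90]
270 [140, 150, 163, 154, 126, 105, 101, 111, 142, 167, 173, 165, 141, 126, 133, 106, 66, 57, 66, 68, 57, 49, 47, 76, 123, 140, 139, 123, 97, 77, 70, 68, 68, 66, 65, 64]
```

>>> move_arm(
  commands=[
    {"hand": 1.0, "travel": [0.55, 0.4, 0], "twist": [0, 0, 0]},
    {"hand": 1.0, "travel": [0, 0, 1.2], "twist": [0, 0, 0]},
    {"hand": 1.0, "travel": [0, 0, 1.2], "twist": [0, 0, 0]},
    {"hand": 1.0, "travel": [0, 0, 0], "twist": [0, 0, 0]},
    {"hand": 1.0, "travel": [0, 0, 0], "twist": [0, 0, 0]},
  ],
)

```text
time: 6.9
position: [0.5191, 0.0883, 0.1231]
tool_rot: [0.653, 0.757, -0.0, -0.001]
ft_force: [0.8, 0.6, -2.4]
grip_width: 0.0201
grip_force: 40.0
```

```bash
cat > m.py <<'E'
from h import *
t=robot.camera("top"); p,y,o=pose(); print(p,y,o["time"],o["ft_force"],o["moment"])
a=np.radians(98.4); ex=np.array([np.sin(a),-np.cos(a)]); ey=np.array([np.cos(a),np.sin(a)]); S=np.array([.504,.181])
f=lambda w:(((w[:2]-S)@ex*1000).round(1),((w[:2]-S)@ey*1000).round(1))
z=p[2]-.0165+.012; print("tcp",f(p))
g=cv2.cvtColor(t["frame"],cv2.COLOR_RGB2HSV).astype(float)
def cen(u,v0,v1):
    w=np.clip(g[v0:v1,u,2]-110,0,None)*(g[v0:v1,u,1]<45); return (w*np.arange(v0,v1)).sum()/w.sum()
for u in (343,345,347):
    w=np.clip(60-g[225:242,u,1],0,None); v=(w*np.arange(225,242)).sum()/w.sum(); print(u,v.round(2),f(cast(t,(u,v),z)[0]))
for u in (262,264,266,268): 
    v1,v2=cen(u,231,242),cen(u,249,258); print(u,v1,v2,f(cast(t,(u,v1),z)[0]),f(cast(t,(u,v2),z)[0]))
E
python3 m.py
```

```text
[0.51958308 0.08832609 0.12361447] 98.40968938746641 6.95 [ 0.62123175 -0.59265532 -2.87025893] [-0.07843176 -0.01819846  0.01303167]
tcp (np.float64(1.9), np.float64(-94.0))
343 232.39 (np.float64(-1.6), np.float64(-190.0))
345 231.94 (np.float64(-1.2), np.float64(-195.6))
347 231.63 (np.float64(-1.2), np.float64(-201.2))
262 236.7268907563025 252.8235294117647 (np.float64(21.2), np.float64(30.5)) (np.float64(-22.1), np.float64(36.2))
264 236.5966386554622 252.5020920502092 (np.float64(20.7), np.float64(25.0)) (np.float64(-22.1), np.float64(30.7))
266 237.05762711864406 251.7409090909091 (np.float64(18.6), np.float64(19.8)) (np.float64(-20.9), np.float64(25.1))
268 236.084 250.875 (np.float64(20.3), np.float64(14.0)) (np.float64(-19.5), np.float64(19.4))
```

Alignment is within about 1.5 mm, so I'll descend gently and watch the force.

>>> move_arm(
  commands=[
    {"hand": 1.0, "travel": [0, 0, 1.0], "twist": [0, 0, 0]},
    {"hand": 1.0, "travel": [0, 0, 1.0], "twist": [0, 0, 0]},
    {"hand": 1.0, "travel": [0, 0, 0.6], "twist": [0, 0, 0]},
    {"hand": 1.0, "travel": [0, 0, 0], "twist": [0, 0, 0]},
  ],
)

```text
time: 7.28
position: [0.5181, 0.0885, 0.0959]
tool_rot: [0.653, 0.757, -0.001, -0.001]
ft_force: [-0.5, 0.0, -3.1]
grip_width: 0.0194
grip_force: 40.0
```

```bash
python3 m.py
python3 - <<'E'
from h import *
s=robot.camera("scene"); t=robot.camera("top")
def up(c,u,v): return cv2.resize(c["frame"][v:v+90,u:u+120,::-1],(400,300),interpolation=cv2.INTER_CUBIC)
cv2.imwrite("pics/p2.png",np.hstack([up(s,230,140),up(t,240,190)]))
E
```

```text
[0.51846931 0.08852625 0.09649414] 98.44120609777184 7.3333 [-0.84614138 -0.07073963 -2.64040188] [-0.14342834  0.07228587 -0.05518027]
tcp (np.float64(0.8), np.float64(-93.6))
343 233.22 (np.float64(-1.6), np.float64(-191.5))
345 233.26 (np.float64(-2.5), np.float64(-197.0))
347 233.07 (np.float64(-2.9), np.float64(-202.6))
262 238.3785046728972 nan (np.float64(19.4), np.float64(34.6)) (np.float64(nan), np.float64(nan))
264 238.0161943319838 253.38541666666666 (np.float64(19.6), np.float64(28.9)) (np.float64(-22.7), np.float64(34.6))
266 237.56854838709677 252.7622950819672 (np.float64(19.9), np.float64(23.2)) (np.float64(-21.9), np.float64(28.8))
268 237.5603112840467 252.3793103448276 (np.float64(19.1), np.float64(17.7)) (np.float64(-21.7), np.float64(23.2))m.py:8: RuntimeWarning: invalid value encountered in scalar divide
  w=np.clip(g[v0:v1,u,2]-110,0,None)*(g[v0:v1,u,1]<45); return (w*np.arange(v0,v1)).sum()/w.sum()
```

View pics/p2.png

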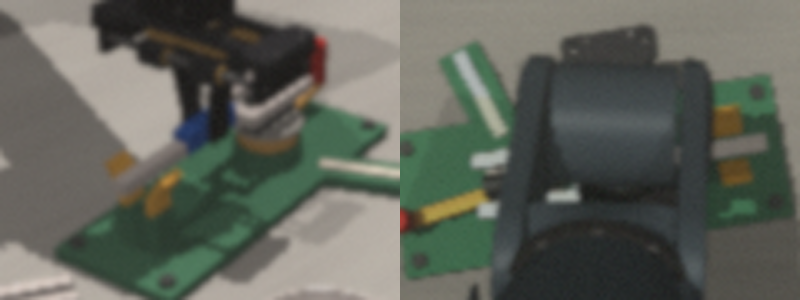

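The jaw straddles the head and the handle sits between the cheeks. I'll continue down with a 1 mm nudge sideways.

>>> move_arm(
  commands=[
    {"hand": 1.0, "travel": [0, 0.1, 0.6], "twist": [0, 0, 0]},
    {"hand": 1.0, "travel": [0, 0, 0.6], "twist": [0, 0, 0]},
    {"hand": 1.0, "travel": [0, 0, 0.5], "twist": [0, 0, 0]},
    {"hand": 1.0, "travel": [0, 0, 0.3], "twist": [0, 0, 0]},
    {"hand": 1.0, "travel": [0, 0, 0], "twist": [0, 0, 0]},
  ],
)

```text
time: 7.85
position: [0.5196, 0.0887, 0.0766]
tool_rot: [0.653, 0.757, -0.001, -0.001]
ft_force: [-0.6, -0.2, -3.2]
grip_width: 0.0194
grip_force: 40.0
```

```bash
python3 m.py
```

```text
[0.51992105 0.08864643 0.07698334] 98.44708315296613 7.9 [ 0.75989743 -1.01033166 -3.0906299 ] [-0.03062274  0.02325222 -0.01874006]
tcp (np.float64(2.3), np.float64(-93.7))
343 233.31 (np.float64(-0.2), np.float64(-192.8))
345 233.04 (np.float64(-0.3), np.float64(-198.5))
347 233.02 (np.float64(-1.2), np.float64(-204.1))
262 238.53703703703704 nan (np.float64(20.9), np.float64(37.2)) (np.float64(nan), np.float64(nan))
264 238.1861471861472 253.0952380952381 (np.float64(21.1), np.float64(31.4)) (np.float64(-20.7), np.float64(37.0))
266 237.8798449612403 252.72384937238493 (np.float64(21.0), np.float64(25.7)) (np.float64(-20.5), np.float64(31.3))
268 237.76868327402136 252.51339285714286 (np.float64(20.5), np.float64(20.0)) (np.float64(-20.8), np.float64(25.6))m.py:8: RuntimeWarning: invalid value encountered in scalar divide
  w=np.clip(g[v0:v1,u,2]-110,0,None)*(g[v0:v1,u,1]<45); return (w*np.arange(v0,v1)).sum()/w.sum()
```

No contact, and it is centred. I'll lower the last few millimetres.

>>> move_arm(
  commands=[
    {"hand": 1.0, "travel": [0, 0, 0.2], "twist": [0, 0, 0]},
    {"hand": 1.0, "travel": [0, 0, 0.15], "twist": [0, 0, 0]},
    {"hand": 1.0, "travel": [0, 0, 0.1], "twist": [0, 0, 0]},
    {"hand": 1.0, "travel": [0, 0, 0], "twist": [0, 0, 0]},
    {"hand": 1.0, "travel": [0, 0, 0], "twist": [0, 0, 0]},
  ],
)

```text
time: 8.32
position: [0.5203, 0.0887, 0.0731]
tool_rot: [0.653, 0.757, -0.0, -0.0]
ft_force: [0.4, 0.8, -3.5]
grip_width: 0.0199
grip_force: 40.0
```

>>> move_arm(
  commands=[
    {"hand": 1.0, "travel": [0, 0, 0.1], "twist": [0, 0, 0]},
    {"hand": 1.0, "travel": [0, 0, 0.1], "twist": [0, 0, 0]},
    {"hand": 1.0, "travel": [0, 0, 0], "twist": [0, 0, 0]},
  ],
)

```text
time: 8.57
position: [0.5205, 0.0886, 0.0725]
tool_rot: [0.653, 0.757, 0.0, 0.0]
ft_force: [-2.0, 0.1, 7.8]
grip_width: 0.0195
grip_force: 40.0
```

The spanner is seated: contact force, underside at about 55 mm. I'll release and rise.

>>> move_arm(
  commands=[
    {"hand": 4.5, "travel": [0, 0, 0], "twist": [0, 0, 0]},
    {"hand": 4.5, "travel": [0, 0, 0], "twist": [0, 0, 0]},
    {"hand": 4.5, "travel": [0, 0, 0], "twist": [0, 0, 0]},
    {"hand": 4.5, "travel": [0, 0, 0], "twist": [0, 0, 0]},
    {"hand": 4.5, "travel": [0, 0, 0], "twist": [0, 0, 0]},
  ],
)

```text
time: 8.98
position: [0.5204, 0.0886, 0.071]
tool_rot: [0.653, 0.757, 0.0, 0.0]
ft_force: [0.3, -0.6, -0.2]
grip_width: 0.0419
grip_force: 0.0
```

>>> move_arm(
  commands=[
    {"hand": 6, "travel": [0, 0, -1], "twist": [0, 0, 0]},
    {"hand": 6, "travel": [0, 0, -2], "twist": [0, 0, 0]},
    {"hand": 6, "travel": [0, 0, -3], "twist": [0, 0, 0]},
    {"hand": 6, "travel": [0, 0, -3], "twist": [0, 0, 0]},
    {"hand": 6, "travel": [0, 0, 0], "twist": [0, 0, 0]},
  ],
)

```text
time: 9.4
position: [0.5239, 0.0887, 0.1666]
tool_rot: [0.653, 0.757, 0.004, 0.004]
ft_force: [1.0, 0.4, -0.5]
grip_width: 0.0595
grip_force: 0.0
```

Run:
```python
from h import *
s=robot.camera("scene"); t=robot.camera("top")
p,y,o=pose(); print(p,y,o["time"],o["ft_force"],o["grip_width"])
def up(c,u,v): return cv2.resize(c["frame"][v:v+90,u:u+120,::-1],(400,300),interpolation=cv2.INTER_CUBIC)
cv2.imwrite("pics/p3.png",np.hstack([up(s,230,140),up(t,230,190)]))
b=blobs(t,(0,140,60),(6,255,255),(225,235,262,272))[0]; k=cast(t,b[1],.09)[0]; S=np.array([.504,.181])
print("knob",b[0],b[1],k, np.hypot(*(k[:2]-S)),np.degrees(np.arctan2(*(k[:2]-S)[::-1])))
b=blobs(s,(0,140,40),(8,255,255),(310,140,340,180))
for x in b: print("knob scene",x[0],x[1],x[2].min(0),x[2].max(0), cast(s,x[1],.072))
```

```text
[0.52118017 0.08867902 0.16277771] 98.4553073106733 9.5 [ 0.16275953  0.33206255 -1.20584248] 0.05950729325815914
knob 38 [238.31578947 255.65789474] [0.47094172 0.2835733  0.09      ] 0.10776888488946965 107.86357642828702
knob scene 36 [324.52777778 156.83333333] [323 152] [326 164] [[0.47391559 0.28481033 0.072     ]]
```

View pics/p3.png

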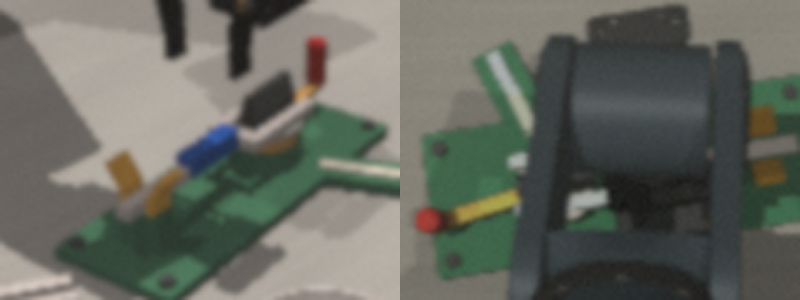

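The spanner lies home with its handle in the rest, and the knob is at (238,256) in the top view, world (0.471,0.284). Next I'll go above the knob and down over it.

Run:
```python
from h import *
steps([(.472,.284,.155,108),(.472,.284,.075,108)])
```

```text
1 [3.34, -0.33, 0.13] -1.59
2 [3.35, -0.24, 0.13] -1.59
3 [3.35, -0.15, 0.13] -1.59
4 [3.36, -0.05, 0.13] -1.59
5 [3.36, 0.04, 0.13] -1.59
6 [3.35, 0.13, 0.13] -1.59
7 [0.0, 0.0, 4.0] -0.0
8 [0.0, 0.0, 4.0] -0.0
```

>>> move_arm(
  commands=[
    {"hand": 6, "travel": [3.35, -0.3, 0.1], "twist": [0, 0, -1.6]},
    {"hand": 6, "travel": [3.35, -0.25, 0.1], "twist": [0, 0, -1.6]},
    {"hand": 6, "travel": [3.35, -0.15, 0.1], "twist": [0, 0, -1.6]},
    {"hand": 6, "travel": [3.35, -0.05, 0.1], "twist": [0, 0, -1.6]},
    {"hand": 6, "travel": [3.35, 0.05, 0.1], "twist": [0, 0, -1.6]},
  ],
)

```text
time: 9.92
position: [0.4779, 0.2523, 0.1546]
tool_rot: [0.598, 0.801, -0.001, -0.001]
ft_force: [0.1, 0.2, -0.2]
grip_width: 0.0602
grip_force: 0.0
```

>>> move_arm(
  commands=[
    {"hand": 6, "travel": [3.35, 0.1, 0.1], "twist": [0, 0, -1.6]},
    {"hand": 6, "travel": [0, 0, 1], "twist": [0, 0, 0]},
    {"hand": 6, "travel": [0, 0, 0], "twist": [0, 0, 0]},
    {"hand": 6, "travel": [0, 0, 0], "twist": [0, 0, 0]},
  ],
)

```text
time: 10.25
position: [0.4698, 0.2831, 0.1435]
tool_rot: [0.587, 0.809, -0.002, -0.001]
ft_force: [0.0, -0.5, 0.3]
grip_width: 0.06
grip_force: 0.0
```

Run:
```python
from h import *
p,y,o=pose(); print(p,y,o["time"],o["ft_force"]); steps([(.472,.284,.075,108)])
```

```text
[0.46977806 0.28311508 0.14352968] 108.07865582412873 10.25 [ 0.04282388 -0.50379852  0.28042309]
1 [0.01, 0.12, 3.43] 0.04
2 [0.01, 0.12, 3.43] 0.04
```

>>> move_arm(
  commands=[
    {"hand": 6, "travel": [0, 0.2, 2], "twist": [0, 0, 0]},
    {"hand": 6, "travel": [0, 0, 2], "twist": [0, 0, 0]},
    {"hand": 6, "travel": [0, 0, 2], "twist": [0, 0, 0]},
    {"hand": 6, "travel": [0, 0, 0.8], "twist": [0, 0, 0]},
    {"hand": 6, "travel": [0, 0, 0], "twist": [0, 0, 0]},
  ],
  force=12,
)

```text
time: 10.67
position: [0.472, 0.2825, 0.0751]
tool_rot: [0.588, 0.809, -0.002, -0.001]
ft_force: [-0.3, 0.5, -0.2]
grip_width: 0.0602
grip_force: 0.0
```

>>> move_arm(
  commands=[
    {"hand": 1.5, "travel": [0, 0, 0], "twist": [0, 0, 0]},
    {"hand": 1.5, "travel": [0, 0, 0], "twist": [0, 0, 0]},
    {"hand": 1.5, "travel": [0, 0, 0], "twist": [0, 0, 0]},
    {"hand": 1.5, "travel": [0, 0, 0], "twist": [0, 0, 0]},
    {"hand": 1.5, "travel": [0, 0, 0], "twist": [0, 0, 0]},
  ],
)

```text
time: 11.08
position: [0.4734, 0.2846, 0.0779]
tool_rot: [0.587, 0.809, 0.001, 0.0]
ft_force: [-0.2, -0.3, -1.4]
grip_width: 0.0347
grip_force: 0.0
```

>>> move_arm(
  commands=[
    {"hand": 1.5, "travel": [0, 0, 0], "twist": [0, 0, 0]},
    {"hand": 1.5, "travel": [0, 0, 0], "twist": [0, 0, 0]},
    {"hand": 1.5, "travel": [0, 0, 0], "twist": [0, 0, 0]},
  ],
)

```text
time: 11.33
position: [0.4731, 0.2846, 0.0774]
tool_rot: [0.587, 0.809, 0.0, 0.0]
ft_force: [-0.7, 0.6, 1.8]
grip_width: 0.0214
grip_force: 12.0
```

The knob is gripped (21.4 mm opening, 12 N). I'll swing it clockwise along the arc.

>>> move_arm(
  commands=[
    {"hand": 1.5, "travel": [-0.01, 0.4, 0], "twist": [0, 0, 2]},
    {"hand": 1.5, "travel": [-0.03, 0.77, 0], "twist": [0, 0, 4]},
    {"hand": 1.5, "travel": [-0.03, 0.77, 0], "twist": [0, 0, 4]},
    {"hand": 1.5, "travel": [-0.03, 0.77, 0], "twist": [0, 0, 4]},
    {"hand": 1.5, "travel": [-0.03, 0.77, 0], "twist": [0, 0, 4]},
  ],
)

```text
time: 11.75
position: [0.5066, 0.2897, 0.0773]
tool_rot: [0.708, 0.706, -0.001, -0.0]
ft_force: [-1.3, -0.9, 4.1]
grip_width: 0.0219
grip_force: 12.0
```

```bash
cat > k.py <<'E'
from h import *
p,y,o=pose(); S=np.array([.504,.181]); d=p[:2]-S; M=rz(y)
print(p.round(4),"yaw",round(y,1),"t",o["time"],"r",np.hypot(*d).round(4),"ang stand",(np.degrees(np.arctan2(d[1],d[0]))-8.4).round(1),"F tool",(M.T@o["ft_force"]).round(1),o["grip_width"].round(4),o["grip_force"])
E
python3 k.py
```

```text
Traceback (most recent call last):
  File "k.py", line 3, in <module>
    print(p.round(4),"yaw",round(y,1),"t",o["time"],"r",np.hypot(*d).round(4),"ang stand",(np.degrees(np.arctan2(d[1],d[0]))-8.4).round(1),"F tool",(M.T@o["ft_force"]).round(1),o["grip_width"].round(4),o["grip_force"])
                                                                                                                                                                                 ^^^^^^^^^^^^^^^^^^^^^
AttributeError: 'float' object has no attribute 'round'
```

>>> move_arm(
  commands=[
    {"hand": 1.5, "travel": [-0.03, 0.77, 0], "twist": [0, 0, 4]},
    {"hand": 1.5, "travel": [-0.03, 0.77, 0], "twist": [0, 0, 4]},
    {"hand": 1.5, "travel": [-0.03, 0.77, 0], "twist": [0, 0, 4]},
    {"hand": 1.5, "travel": [-0.03, 0.77, 0], "twist": [0, 0, 4]},
    {"hand": 1.5, "travel": [-0.03, 0.77, 0], "twist": [0, 0, 4]},
  ],
)

```text
time: 12.17
position: [0.5441, 0.2829, 0.0773]
tool_rot: [0.82, 0.573, -0.001, -0.0]
ft_force: [-2.9, 0.4, 3.2]
grip_width: 0.0216
grip_force: 12.0
```

>>> move_arm(
  commands=[
    {"hand": 1.5, "travel": [-0.03, 0.77, 0], "twist": [0, 0, 4]},
    {"hand": 1.5, "travel": [-0.03, 0.77, 0], "twist": [0, 0, 4]},
    {"hand": 1.5, "travel": [-0.03, 0.77, 0], "twist": [0, 0, 4]},
    {"hand": 1.5, "travel": [-0.03, 0.77, 0], "twist": [0, 0, 4]},
    {"hand": 1.5, "travel": [-0.03, 0.77, 0], "twist": [0, 0, 4]},
  ],
)

```text
time: 12.58
position: [0.5769, 0.2636, 0.0773]
tool_rot: [0.907, 0.422, -0.002, -0.0]
ft_force: [-3.5, -0.4, 4.6]
grip_width: 0.0216
grip_force: 12.0
```

```bash
sed -i 's/o\["grip_width"\].round(4)/o["grip_width"]/' k.py; python3 k.py
```

```text
[0.5769 0.2636 0.0773] yaw 49.9 t 12.5833 r 0.1101 ang stand 40.2 F tool [-2.6 -2.4 -4.6] 0.021565757665452514 12.001884640194476
```

>>> move_arm(
  commands=[
    {"hand": 1.5, "travel": [-0.03, 0.77, 0], "twist": [0, 0, 4]},
    {"hand": 1.5, "travel": [-0.03, 0.77, 0], "twist": [0, 0, 4]},
    {"hand": 1.5, "travel": [-0.03, 0.77, 0], "twist": [0, 0, 4]},
    {"hand": 1.5, "travel": [-0.02, 0.58, 0], "twist": [0, 0, 3]},
    {"hand": 1.5, "travel": [-0.01, 0.38, 0], "twist": [0, 0, 2]},
  ],
)

```text
time: 13.0
position: [0.5982, 0.2389, 0.0773]
tool_rot: [0.959, 0.283, -0.002, -0.0]
ft_force: [-3.0, 0.8, 4.3]
grip_width: 0.0216
grip_force: 12.0
```

```bash
python3 k.py
python3 - <<'E'
from h import *
s=robot.camera("scene"); t=robot.camera("top")
def up(c,u,v): return cv2.resize(c["frame"][v:v+90,u:u+120,::-1],(400,300),interpolation=cv2.INTER_CUBIC)
cv2.imwrite("pics/k1.png",np.hstack([up(s,250,130),up(t,240,180)]))
E
```

```text
[0.5982 0.2389 0.0773] yaw 32.9 t 13.0 r 0.1106 ang stand 23.2 F tool [-2.1 -2.3 -4.3] 0.021571158852230488 12.002414313610643
```

View pics/k1.png

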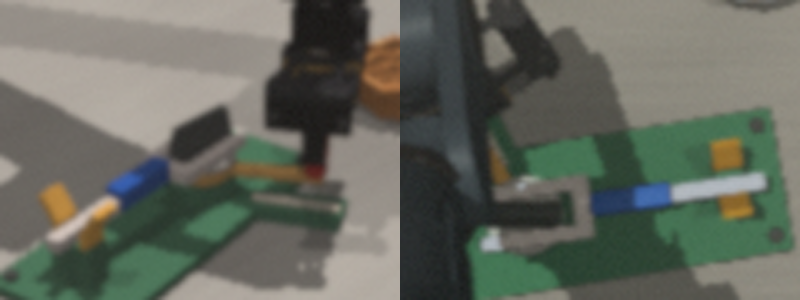

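The spanner stays in the rest, and the lever has nearly reached the mark. The head is turned by about -0.14 rad, so I'll tighten on until the stop is felt.

>>> move_arm(
  commands=[
    {"hand": 1.5, "travel": [-0.01, 0.38, 0], "twist": [0, 0, 2]},
    {"hand": 1.5, "travel": [-0.01, 0.38, 0], "twist": [0, 0, 2]},
    {"hand": 1.5, "travel": [0, 0, 0], "twist": [0, 0, 0]},
  ],
)

```text
time: 13.35
position: [0.6021, 0.2324, 0.0773]
tool_rot: [0.968, 0.251, -0.002, -0.0]
ft_force: [-3.4, -0.6, 5.3]
grip_width: 0.0217
grip_force: 12.0
```

```bash
python3 k.py
```

```text
[0.6021 0.2324 0.0773] yaw 29.0 t 13.35 r 0.1107 ang stand 19.2 F tool [-3.3 -1.2 -5.3] 0.021737412880573622 12.001826511695981
```

>>> move_arm(
  commands=[
    {"hand": 1.5, "travel": [-0.01, 0.38, 0], "twist": [0, 0, 2]},
    {"hand": 1.5, "travel": [-0.01, 0.38, 0], "twist": [0, 0, 2]},
    {"hand": 1.5, "travel": [0, 0, 0], "twist": [0, 0, 0]},
  ],
)

```text
time: 13.6
position: [0.6055, 0.2256, 0.0773]
tool_rot: [0.976, 0.217, -0.002, -0.0]
ft_force: [-3.3, -0.2, 4.5]
grip_width: 0.0214
grip_force: 12.0
```

```bash
python3 k.py
python3 - <<'E'
from h import *
t=robot.camera("top"); g=cv2.cvtColor(t["frame"],cv2.COLOR_RGB2HSV)
# head top edge: darkest ridge around the stud
for b in blobs(t,(0,0,0),(180,110,48),(264,232,296,256))[:3]:
    w=cast(t,b[2],.085)[:,:2].astype(np.float32); v=cv2.fitLine(w,cv2.DIST_L2,0,.01,.01).ravel(); print(b[0],b[1],b[2].min(0),b[2].max(0),np.degrees(np.arctan2(v[1],v[0]))%180-98.4)
E
```

```text
[0.6055 0.2256 0.0773] yaw 25.0 t 13.6 r 0.1108 ang stand 15.3 F tool [-3.1 -1.2 -4.5] 0.021388457310501992 12.00163884786889
211 [273.69668246 242.95260664] [264 232] [287 255] -13.3265
```

>>> move_arm(
  commands=[
    {"hand": 1.5, "travel": [-0.01, 0.29, 0], "twist": [0, 0, 1.5]},
    {"hand": 1.5, "travel": [-0.01, 0.29, 0], "twist": [0, 0, 1.5]},
    {"hand": 1.5, "travel": [0, 0, 0], "twist": [0, 0, 0]},
    {"hand": 1.5, "travel": [0, 0, 0], "twist": [0, 0, 0]},
  ],
)

```text
time: 13.98
position: [0.6076, 0.2206, 0.0773]
tool_rot: [0.981, 0.192, -0.002, -0.0]
ft_force: [-3.5, 1.2, 5.1]
grip_width: 0.0219
grip_force: 12.0
```

```bash
python3 k.py
```

```text
[0.6076 0.2206 0.0773] yaw 22.1 t 13.9833 r 0.1109 ang stand 12.5 F tool [-2.8 -2.4 -5.1] 0.021917048956728268 12.000959124416113
```

The lever is past the mark, with ample margin even at the largest stud slack. I'll release the knob, rise and check.

>>> move_arm(
  commands=[
    {"hand": 5, "travel": [0, 0, 0], "twist": [0, 0, 0]},
    {"hand": 5, "travel": [0, 0, 0], "twist": [0, 0, 0]},
    {"hand": 5, "travel": [0, 0, 0], "twist": [0, 0, 0]},
    {"hand": 5, "travel": [0, 0, 0], "twist": [0, 0, 0]},
    {"hand": 5, "travel": [0, 0, 0], "twist": [0, 0, 0]},
  ],
)

```text
time: 14.4
position: [0.6093, 0.2205, 0.0768]
tool_rot: [0.982, 0.191, 0.0, 0.0]
ft_force: [0.0, 1.7, -0.2]
grip_width: 0.0458
grip_force: 0.0
```

>>> move_arm(
  commands=[
    {"hand": 5, "travel": [0, 0, -1.5], "twist": [0, 0, 0]},
    {"hand": 5, "travel": [0, 0, -3], "twist": [0, 0, 0]},
    {"hand": 5, "travel": [0, 0, -4], "twist": [0, 0, 0]},
    {"hand": 5, "travel": [0, 0, -4], "twist": [0, 0, 0]},
    {"hand": 5, "travel": [3, -2, -2], "twist": [0, 0, 0]},
  ],
)

```text
time: 14.82
position: [0.6283, 0.2466, 0.2267]
tool_rot: [0.982, 0.19, 0.0, 0.001]
ft_force: [1.6, 0.5, -0.1]
grip_width: 0.0502
grip_force: 0.0
```

>>> move_arm(
  commands=[
    {"hand": 5, "travel": [3, -2.5, -1], "twist": [0, 0, 0]},
    {"hand": 5, "travel": [3, -2.5, 0], "twist": [0, 0, 0]},
    {"hand": 5, "travel": [2, -3, 0], "twist": [0, 0, 0]},
    {"hand": 5, "travel": [0, -4, 0], "twist": [0, 0, 0]},
    {"hand": 5, "travel": [0, -4, 0], "twist": [0, 0, 0]},
  ],
)

```text
time: 15.23
position: [0.6444, 0.4296, 0.2313]
tool_rot: [0.982, 0.19, 0.0, -0.0]
ft_force: [-0.2, 1.8, 0.7]
grip_width: 0.0496
grip_force: 0.0
```

>>> move_arm(
  commands=[
    {"hand": 5, "travel": [0, -4, 0], "twist": [0, 0, 0]},
    {"hand": 5, "travel": [0, -4, 0], "twist": [0, 0, 0]},
    {"hand": 5, "travel": [0, -4, 0], "twist": [0, 0, 0]},
    {"hand": 5, "travel": [0, 0, 0], "twist": [0, 0, 0]},
    {"hand": 5, "travel": [0, 0, 0], "twist": [0, 0, 0]},
  ],
)

```text
time: 15.65
position: [0.5962, 0.5426, 0.2312]
tool_rot: [0.981, 0.194, -0.0, 0.0]
ft_force: [-0.3, -1.3, 0.2]
grip_width: 0.0498
grip_force: 0.0
```

```bash
python3 k.py
python3 - <<'E'
from h import *
s=robot.camera("scene"); t=robot.camera("top")
def up(c,u,v): return cv2.resize(c["frame"][v:v+90,u:u+120,::-1],(400,300),interpolation=cv2.INTER_CUBIC)
cv2.imwrite("pics/k2.png",np.hstack([up(s,250,130),up(t,240,190)]))
for b in blobs(t,(0,140,60),(8,255,255),(225,190,300,272))[:2]:
    k=cast(t,b[1],.09)[0]; d=k[:2]-[.504,.181]; print("knob",b[0],b[1],np.hypot(*d),np.degrees(np.arctan2(d[1],d[0]))-8.4)
E
```

```text
[0.5962 0.5426 0.2312] yaw 22.3 t 15.65 r 0.3732 ang stand 67.3 F tool [-0.8  1.  -0.2] 0.04976075423065289 0.0
knob 34 [262.02941176 207.91176471] 0.10781838872147607 12.556049945047432
```

View pics/k2.png

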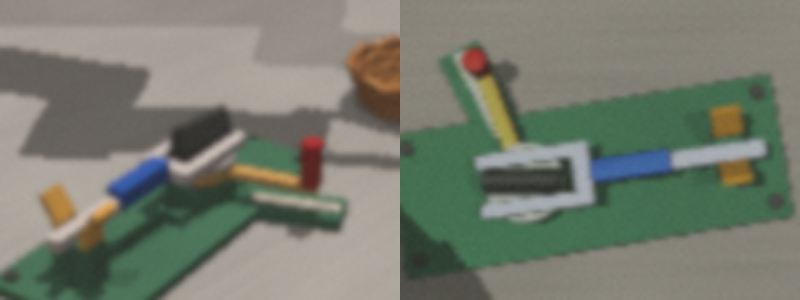

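The spanner lies in the rest with its jaw round the head. The lever is at 12.5° (knob at (262,208)), and with the head turned by about -8° the locknut is at about 1.38 rad. The arm is clear, so I'll hand in.

```bash
python3 -c "
from rig import robot
print(robot.hand_in())"
```

```text
the job is handed in; nothing more can be done
None
```

I laid the blue spanner home on the stud, swung the locknut to about 1.38 rad (estimated from the pictures) with the stud about 8° off its setting, and handed the job in at about 16 s with the arm clear; the hand-in returned no verdict.

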